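Clamp the rasp block with the ratchet clamp

ROBOT

A 6-joint arm with a two-finger parallel gripper is mounted at the origin on a cart in front of the work surface, level with it; the furniture and walls round the work are solid. World frame = base frame: x ahead of the robot, y to its left, z up, the work surface at z = 0. Lengths are in mm, angles in rad, forces in N, time in s.
With the tool pointing down it reaches from about 275 to 750 mm from the base axis. Payload 10.2 kg.
Tool frame: the origin (TCP) lies midway between the tips of the shut fingers; the grasp point (between the pads) lies 19 mm behind it; z points along the fingers, y is the line along which they close (so a half turn about z gives the same grasp; the last joint's range is limited). The gripper opens to 85 mm and grips with 20 to 120 N. Pads are 22 mm wide; open, the fingers measure 114 mm over their backs; the gripper's body (76 mm by 85 mm) begins 54 mm behind the grasp point. The pads swing forward as they close: fully open they stand 13 mm farther back than shut.
Start: joints at [0.911, 0.313, 1.498, -0, 1.331, -0.223], TCP at [222.11, 475.708, 231.294] pointing down, gripper open.
Joint ranges: [-2.94, 2.94], [-0.97, 2.17], [0.19, 2.56], [-1.23, 4.37], [0.02, 3.11], [-2.88, 2.88]. Speed limits (rad/s): [2.39, 2.39, 3.01, 3.14, 3.14, 3.14].

INTERFACE

Orientations are given as a unit quaternion [x, y, z, w].
In Python, from rig import telemetry, eyes, ticket, spot_in gives the robot as it stands. The module is installed in compiled form; this text tells all that it offers.
- The arm moves only by the tool step_arm, never from a script. Its argument "commands" is one flat list of numbers, 6 for each row, row after row: the shift along the world's x, y, z in m, then the turn, a rotation vector about the world's x, y, z in degrees. In form: [dx, dy, dz, wx, wy, wz, dx, dy, dz, wx, wy, wz, ...]. A call has 1 to 10 rows; each row is the pose to reach, as a shift and turn from the pose commanded when the call began; what a row does not reach only later rows make up. A row lasts 1/10 s, in which the tool goes at most 50 mm and 8.59 degrees, less where a joint would pass 70% of its speed; a pose out of reach is approached as far as the arm can. A call with a gripper value outside its range is refused whole. "jaw" is the closure in counts, from 0 (fully open) to 255 (shut), set as the call begins (left out, the last holds). The fingers move at their own pace and stop on an object; "force" is the grip in N (left out, the last holds). Time passes only in rows, so rows that repeat a pose let the fingers close. It gives the time, the measured TCP pose, the force, the opening and the grip force at its end, in the units of the state.
- telemetry.get_state(): the state, without advancing time (a new reading comes with each control period).
- eyes.read_camera(name): name is "side" or "top" or "wrist"; returns a dict with "color" (400x640x3 uint8, blue, green, red), "vertical_fov" (degrees; the focal length in pixels is half the picture's height over the tangent of half this angle, whatever the lens; pixels are square), "cx", "cy" (the principal point, pixels), "k1" (the pictures are not rectified: a ray, as slopes to the right and down, at radius r is drawn at 1 + k1 r^2 times it, then the intrinsics apply), "origin" and "orientation" of the camera in the world. Camera axes: x right, y down, z forward; pixel columns grow to the right and rows downward; lengths in mm; the calibration is good to about 2 mm. A picture is of the moment at which its call begins. There is no depth.
- ticket.job_done(): hands the job in; it is judged then, once.
Trained networks look in the newest picture that a camera, given by its name, has taken for a name from the list of things; names that differ only in an ending like _2 or _b are one class to them, and where a whole thing is asked for, a point or a joint stands for the part that bears it (a point fixed in the world has none). Each returns a list of dicts, best first, with "confidence" (0 to 1); they miss things now and then, are a little off and sometimes report something else, mostly with a low value. They report only what shows in the picture. A call takes as long as a camera call. They do not tell look-alikes from the thing itself.
- spot_in(camera, query): "extent" ([left, top, right, bottom] in pixels, round what is visible of it).
The state is a dict: "t": time; "joints": joint angles; "qd": joint speeds; "tau": joint torques, N m; "tool_pos": TCP position; "eef_rot": TCP orientation; "force": force on the tool from outside, world axes, zero at the start; "ft_torque": the same for the moment, N m; "gripper_width": finger opening in mm; "finger_force": force on a finger pad.
Only numpy, scipy, OpenCV 4.12 (cv2) and the standard library are available. Lean on these libraries where they do the work, as an engineer would, in place of code of your own. Each camera call takes 0.05 s, during which the arm holds its last target. There are 200 camera calls.

TASK

Clamp the toothed rasp block in the ratchet clamp: flip the ratchet's thumb post over to the tightening side, then swing the ratchet handle back and forth until the red jaw holds the block snugly against the blue stop jaw, by feel and without overtightening. Work only through the thumb post and the handle (do not push the jaw, the block or the toothed wheel by hand), leave the ratchet set to tighten, let go, and leave the orange wax and the thread spool beside it alone.

Things in the scene. Friction and masses are not known exactly. Their poses are not given: they have to be found in the camera images.
- clamp_bed: Blue flat bed of the clamp, 140 (x) x 255 (y) x 12 mm, fixed to the bench; origin on its underside, on the vertical axis of the ratchet. Its x axis points away from the robot (handle side is -x); the jaws lie on its -y side and close along its -y. Top of the bed 12 mm above the bench.
- ratchet_axis (a point): Point on the vertical hinge axis of the ratchet (toothed wheel and handle turn about it), 50 mm above the bench.
- ratchet_handle (a joint): Angle of the steel ratchet handle, -0.5 to 0.5 rad (hard stops). 0: it points along the bed's -x, toward the robot; it grows clockwise seen from above, as the grip swings toward the bed's +y (robot's left). It stays where it is left (0.3 N m of friction). Upper face of its flat arm 42 mm above the bench.
- grip_top (a point): Centre of the top of the handle's upright black grip: a round post 22 mm in diameter, from 42 to 97 mm above the bench, 170 mm from the ratchet axis. It does not turn on the handle.
- pawl (a joint): Angle of the brass double pawl relative to the handle, -0.32 to 0.32 rad; it snaps to either side. Near +0.32 (thumb post toward the bed's +y, robot's left): tightening, the wheel is driven as the handle angle grows; on the way back the pawl clicks over the 18 teeth (0.35 rad each). Near -0.32 (post to the right): loosening. Riding on a tooth it reads up to 0.18 nearer zero.
- thumb_post_top (a point): Centre of the orange tip of the thumb post that flips the pawl: upright, 8 to 10 mm in diameter, free from 57 to 88 mm above the bench, 92 mm from the ratchet axis over the handle's arm, 32 mm outside the pawl's pivot. It moves 10 mm to either side of the arm's middle line; pushing it over takes about 2 to 3 N sideways.
- ratchet_wheel: Steel toothed wheel, 78 mm in diameter, 44 to 56 mm above the bench, with a nut to 69 mm. It drives the red jaw through a rack: 30 mm of jaw travel per rad. Its stiff drive (1.35 N m) keeps the jaw where it is. Not to be touched.
- moving_jaw: Red jaw, 80 x 20 x 32 mm, 12 to 44 mm above the bench; origin at the centre of its underside, its steel face 11 mm toward the bed's -y; it moves only along the bed's -y as the wheel turns clockwise. Tightening slowly, the grip needs 10 N along its swing while the jaw runs free, 14 to 17 N when it holds the block snugly; from 19 N it is overtight. This builds up within 2 mm of jaw travel.
- stop_jaw: Blue fixed stop jaw with a steel face, 80 x 25 x 34 mm, standing on the bed; origin at the centre of its underside, its face 14 mm toward the bed's +y. Its place along the bed varies.
- work_block: Toothed rasp block of steel and wood with a small thumb screw, 34 x 93 mm, 22 mm high (41 mm at the screw), lying loose on the bed between the jaws, its long side across the bed; origin at the centre of its underside. It is to be clamped across its 34 mm.
- wax_block: Orange block of wax, 32 x 50 x 18 mm, loose on the bench: bystander; origin at the centre of its underside.
- thread_spool_1: Black spool of thread, 29 mm in diameter, 41 mm high, loose on the bench: bystander; origin at the centre of its underside.
Not all that is in view belongs to the job. Several things have the shape of the work_block; the one meant has the colours described above.

How it is judged (in metres and radians):
On the way, in this order (a step that is already met when the one before it is completed fails the run):
1. the thumb post is over on the tightening side (value of joint pawl above 0.08 rad), for 0.2 s.
2. the red jaw presses the block against the stop jaw (contact force between each of moving_jaw, stop_jaw and work_block above 20 N), for 0.2 s.
At the end, for the whole second after the job is handed in: The rasp block lies flat (within 0.1 rad) and at rest between the jaws, the red jaw and the stop jaw both press on it with more than 20 N, and the pawl is still on the tightening side (above 0.08 rad) (all of step 2 and value of joint pawl above 0.08 rad and angle between work_block's own z axis and vertical below 0.1 rad and linear speed of work_block below 0.02 m/s); the robot touches nothing.
It fails at once if the block is overtightened (more than 60 N from the red jaw) (contact force between moving_jaw and work_block above 60 N).
It fails at once if the robot pushes the red jaw, the block or the toothed wheel by hand (more than 2 N) (contact force between the arm and moving_jaw above 2 N or contact force between the arm and work_block above 2 N or contact force between the arm and ratchet_wheel above 2 N).
It fails at once if the wax block or the thread spool is moved by more than 20 mm (distance of any of wax_block, thread_spool_1 from where it was at the start of the episode above 0.02 m).
It also fails if it takes over 64 s, if anything falls off the work surface, if the arm or the gripper's body presses on something with over 40 N, if the wrist force passes 120 N, or if a joint passes its speed limit or range.

## Working session

There is one attempt and no reset: what is moved stays moved. The work goes in short steps, Python scripts to look and compute and a tool call to move; the robot and the scene stay as the last step left them, time stands still between calls to the robot, and variables do not carry over. Pictures are saved under pics/ and viewed, at most 10 in all, crops included, and the job is handed in when it is done.

Besides the shell and the picture viewer there is one more tool, called after "Request:" as name(argument=value, ...) on one line, values as JSON. step_arm: Moves the arm, as the interface text tells. Its arguments: {"type":"object","properties":{"commands":{"type":"array"},"jaw":{"type":"number"},"force":{"type":"number"}},"required":["commands"]}

```bash
mkdir -p pics; cat > h.py <<'E'
import numpy as np, cv2
from scipy.spatial.transform import Rotation as R
from rig import telemetry, eyes, ticket, spot_in
def K(c):
    h,w=c["color"].shape[:2]; f=h/2/np.tan(np.radians(c["vertical_fov"])/2)
    return f,c["cx"],c["cy"],c["k1"]
def ray(c,u,v):
    f,cx,cy,k=K(c); d=np.array([(u-cx)/f,(v-cy)/f]); s=d.copy()
    for _ in range(20): s=d/(1+k*(s@s))
    return np.array(c["origin"]),R.from_quat(c["orientation"]).apply([s[0],s[1],1])
def onz(c,u,v,z):
    o,d=ray(c,u,v); return o+d*(z-o[2])/d[2]
def proj(c,p):
    f,cx,cy,k=K(c); q=R.from_quat(c["orientation"]).inv().apply(np.array(p)-c["origin"]); s=q[:2]/q[2]; s=s*(1+k*(s@s))
    return s*f+[cx,cy]
E
python3 - <<'E'
from h import *
s=telemetry.get_state(); print(s)
for n in("top","side"):
    c=eyes.read_camera(n); cv2.imwrite(f"pics/{n}0.png",c["color"]); print(n,c["origin"],c["orientation"],c["vertical_fov"],c["k1"])
    for q in("clamp_bed","ratchet_wheel","grip_top","thumb_post_top","moving_jaw","stop_jaw","work_block","wax_block","thread_spool_1"):
        for r in spot_in(n,q)[:3]:
            e=r["extent"]; print(q,round(r["confidence"],2),np.round(e), np.round(onz(c,(e[0]+e[2])/2,(e[1]+e[3])/2,{"grip_top":97,"thumb_post_top":88}.get(q,30))))
E
```

```text
{'t': 0.0, 'joints': array([ 9.10606756e-01,  3.13452350e-01,  1.49843729e+00, -2.44835279e-05,
        1.33099282e+00, -2.23415350e-01]), 'qd': array([ 7.10757062e-04, -1.36000027e-03, -3.69170068e-06, -7.49405216e-04,
       -5.56986382e-04, -1.81981506e-04]), 'tau': array([ 4.70975046e-04, -4.12282133e+01, -2.59735572e+01, -2.42959313e-04,
        4.24672267e-03, -2.65228074e-06]), 'tool_pos': array([221.94745964, 475.49450299, 230.73379326]), 'eef_rot': array([ 2.16652434e-01,  9.76248589e-01, -5.88064027e-04, -2.64992630e-04]), 'force': array([-0.09661327,  0.44587415, -0.16542337]), 'ft_torque': array([ 0.04724966, -0.01880784,  0.00445639]), 'finger_force': 0.0, 'gripper_width': 85.72168756775189}
top [ 452.95073091 -105.30569294 1209.42932313] [-0.69593319  0.7164226  -0.03775985  0.03146198] 51.95669338929416 -0.07802695901825098
clamp_bed 0.79 [324. 161. 416. 250.] [ 548. -256.   30.]
clamp_bed 0.62 [337. 168. 377. 199.] [ 613. -220.   30.]
ratchet_wheel 0.58 [332. 178. 361. 200.] [ 598. -190.   30.]
grip_top 0.87 [323. 173. 367. 248.] [ 530. -179.   97.]
grip_top 0.22 [385
[... 575 characters left out ...]
652269581965
clamp_bed 0.81 [330. 170. 428. 244.] [ 533. -247.   30.]
ratchet_wheel 0.6 [338. 175. 369. 196.] [ 618. -200.   30.]
grip_top 0.66 [339. 186. 370. 242.] [ 469. -163.   97.]
thumb_post_top 0.58 [341. 195. 368. 215.] [ 504. -170.   88.]
moving_jaw 0.59 [337. 172. 382. 198.] [ 618. -217.   30.]
stop_jaw 0.57 [406. 166. 420. 194.] [ 610. -366.   30.]
work_block 0.96 [385. 163. 407. 196.] [ 618. -320.   30.]
work_block 0.8 [203. 177. 240. 194.] [681. 152.  30.]
work_block 0.7 [339. 196. 366. 211.] [ 556. -182.   30.]
wax_block 0.74 [417. 224. 438. 239.] [ 434. -344.   30.]
wax_block 0.25 [321. 242. 333. 258.] [426. -89.  30.]
thread_spool_1 0.62 [322. 241. 333. 260.] [423. -90.  30.]
```

```bash
python3 - <<'E'
import cv2,numpy as np
a=cv2.imread("pics/top0.png")[135:275,290:450]; b=cv2.imread("pics/side0.png")[140:280,300:460]
cv2.imwrite("pics/c0.png",np.vstack([cv2.resize(x[:, :],None,fx=3.7,fy=2.1*1.0) if 0 else cv2.resize(x,(686,600),interpolation=cv2.INTER_CUBIC)[:, :] for x in[a]]))
cv2.imwrite("pics/c1.png",cv2.resize(b,(686,600),interpolation=cv2.INTER_CUBIC))
E
```

```text
(no output)
```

View pics/c0.png

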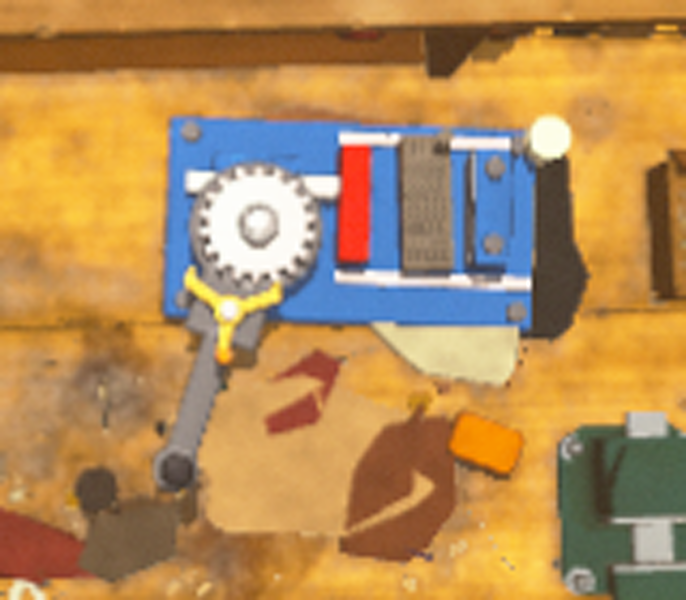

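View pics/c1.png

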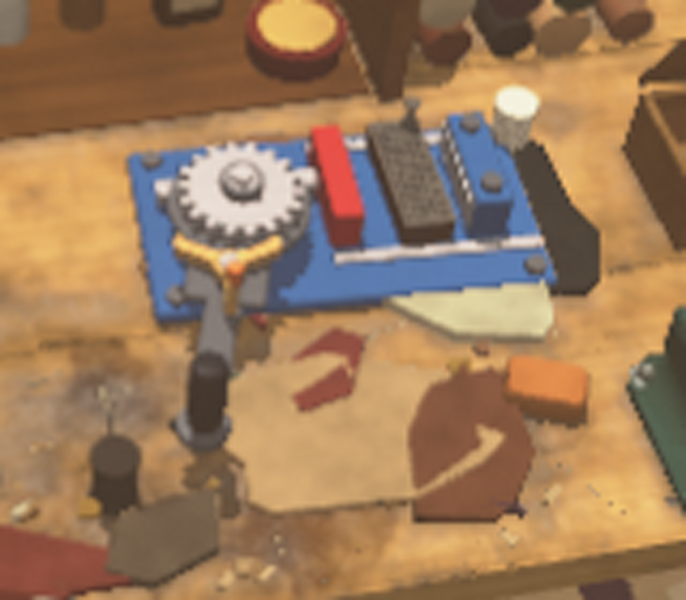

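View pics/side0.png

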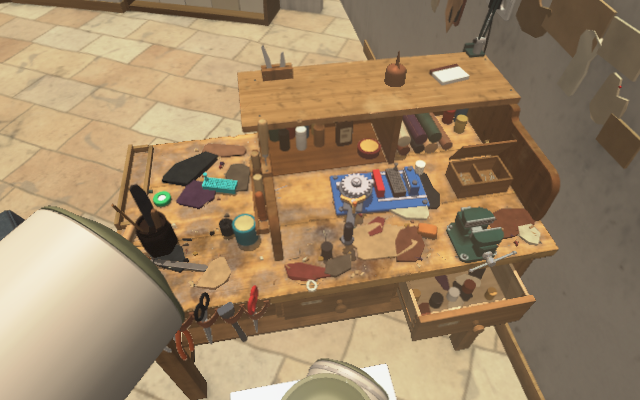

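Candidates for the rasp block: the grey/wood one on the blue bed (top 389,181; side 396,180) and a teal look-alike on the left bench (side 220,185). It is the one on the bed. The grip is at top (331,244), the nut at (350,187), the orange tip near (342,218). The black spool stands just left of the grip at top (312,249).

```bash
python3 - <<'E'
from h import *
c=eyes.read_camera("top"); s=eyes.read_camera("side")
T=lambda u,v,z:onz(c,290+u/4.2875,135+v/4.2857,z)
S=lambda u,v,z:onz(s,300+u/4.2875,140+v/4.2857,z)
P=np.round
for n,u,v,z in[("nut",259,224,69),("grip",178,466,97),("tip",224,352,88),("bedTL",170,118,12),("TR",533,124,12),("BL",165,318,12),("BR",530,330,12),("redT",355,145,44),("redB",353,265,44),("blkT",427,138,22),("blkB",425,274,22),("stop",470,210,34),("spool",96,490,41),("wax",487,443,18)]: print(n,P(T(u,v,z)))
print("side")
for n,u,v,z in[("nut",243,176,69),("grip",208,362,97),("tip",235,268,88),("bedTL",130,155,12),("BL",160,320,12),("BR",556,285,12),("spool",115,445,41)]: print(n,P(S(u,v,z)))
E
```

```text
nut [ 598. -198.   69.]
grip [ 443. -139.   97.]
tip [ 514. -171.   88.]
bedTL [ 681. -144.   12.]
TR [ 670. -396.   12.]
BL [ 542. -136.   12.]
BR [ 527. -386.   12.]
redT [ 653. -267.   44.]
redB [ 572. -262.   44.]
blkT [ 660. -320.   22.]
blkB [ 567. -314.   22.]
stop [ 608. -344.   34.]
spool [428. -87.  41.]
wax [ 451. -352.   18.]
side
nut [ 597. -200.   69.]
grip [ 442. -141.   97.]
tip [ 511. -173.   88.]
bedTL [ 681. -148.   12.]
BL [ 541. -139.   12.]
BR [ 524. -387.   12.]
spool [436. -90.  41.]
```

Request:
step_arm(commands=[0,0,0.15,0,0,0,0,0,0.15,0,0,0,0,0,0.15,0,0,0,0.27,-0.68,0.15,0,0,0,0.27,-0.68,0.15,0,0,0,0.27,-0.68,0.15,0,0,0,0.27,-0.68,0.15,0,0,0,0.27,-0.68,0.15,0,0,0,0.27,-0.68,0.15,0,0,0,0.27,-0.68,0.15,0,0,0], jaw=255, force=40)

```text
t: 2.1
tool_pos: [351.4, 148.5, 381.5]
eef_rot: [0.217, 0.976, 0.0, 0.0]
force: [1.3, 0.0, 0.1]
gripper_width: 0.1
finger_force: 0.0
```

Request:
step_arm(commands=[0.14,-0.355,0,0,0,0,0.14,-0.355,0,0,0,0,0.14,-0.355,0,0,0,0,0.14,-0.355,0,0,0,0,0.14,-0.355,0,0,0,0,0.14,-0.355,-0.18,0,0,0,0.14,-0.355,-0.18,0,0,0,0.14,-0.355,-0.18,0,0,0,0.14,-0.355,-0.18,0,0,0,0.14,-0.355,-0.18,0,0,0])

```text
t: 3.1
tool_pos: [490.5, -205.9, 197.5]
eef_rot: [0.217, 0.976, 0.001, -0.002]
force: [0.1, 0.1, 0.6]
gripper_width: 0.0
finger_force: 0.0
```

```bash
python3 - <<'E'
from h import *
c=eyes.read_camera("wrist"); cv2.imwrite("pics/w1.png",c["color"]); print(telemetry.get_state()["tool_pos"],telemetry.get_state()["force"])
for n,p in dict(axis=(598,-199,69),grip=(443,-139,97),tip=(512,-172,88)).items(): print(n,proj(c,p))
E
```

```text
[ 490.32637321 -206.41395647  195.86205367] [-1.98788586  0.40711372 -3.84599446]
axis [366.50228559 275.47079348]
grip [368.19998113 117.34177722]
tip [361.68657656 202.95897722]
```

View pics/w1.png

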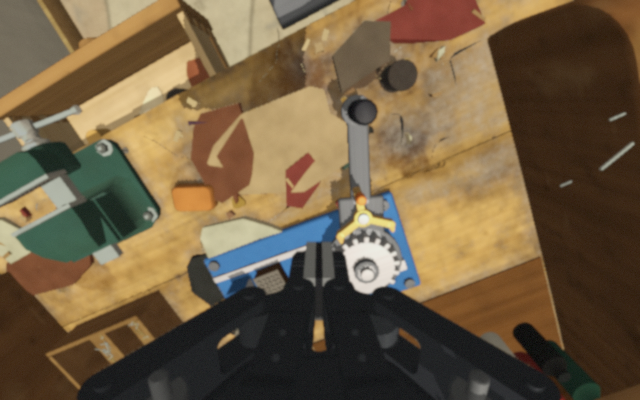

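The wrist view shows the grip at (363,111), the orange tip at (361,201) and the nut at (368,268). These match the projected positions within a few mm, and the post leans right. I'll lower beside it and push it left.

Request:
step_arm(commands=[0.004,-0.003,-0.05,0,0,0,0.004,-0.003,-0.1,0,0,0,0.004,-0.003,-0.126,0,0,0,0.004,-0.003,-0.126,0,0,0,0.008,0.006,-0.126,0,0,0,0.012,0.015,-0.126,0,0,0,0.012,0.015,-0.126,0,0,0])

```text
t: 3.85
tool_pos: [504.6, -188.5, 77.2]
eef_rot: [0.216, 0.976, -0.0, 0.001]
force: [-0.4, 0.4, 0.3]
gripper_width: -0.2
finger_force: 0.0
```

Request:
step_arm(commands=[0.002,0.005,-0.006,0,0,0,0.004,0.009,-0.007,0,0,0,0.006,0.014,-0.007,0,0,0,0.006,0.014,-0.007,0,0,0])

```text
t: 4.25
tool_pos: [509.5, -175.0, 68.3]
eef_rot: [0.216, 0.976, 0.0, -0.0]
force: [0.0, -0.1, -0.5]
gripper_width: 0.1
finger_force: 0.0
```

Request:
step_arm(commands=[0.002,0.004,0,0,0,0,0.003,0.008,0,0,0,0,0.003,0.008,0,0,0,0])

```text
t: 4.55
tool_pos: [512.2, -169.0, 68.4]
eef_rot: [0.217, 0.976, -0.002, 0.0]
force: [-2.5, -9.6, -2.1]
gripper_width: 0.4
finger_force: 5.0
```

```bash
python3 - <<'E'
from h import *
c=eyes.read_camera("wrist"); cv2.imwrite("pics/w2.png",c["color"]); print(telemetry.get_state()["tool_pos"],telemetry.get_state()["force"])
E
```

```text
[ 512.16127007 -169.00530756   68.34112972] [-3.05736565 -8.9869929  -2.15283029]
```

View pics/w2.png

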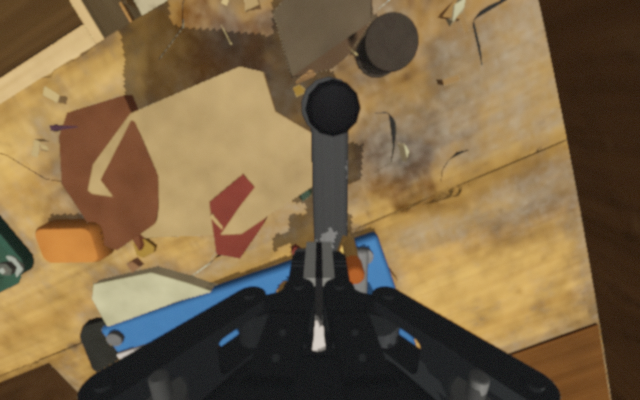

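The post, now at (355,265), is left of the arm's middle line, and the reaction is firm, so it has flipped. I'll back off, rise and check from there.

Request:
step_arm(commands=[-0.006,-0.014,0,0,0,0,-0.01,-0.022,0.03,0,0,0,-0.01,-0.022,0.08,0,0,0,-0.04,0.01,0.1,0,0,0,-0.06,0.03,0.1,0,0,0,-0.06,0.03,0.1,0,0,0], jaw=100)

```text
t: 5.2
tool_pos: [450.7, -136.0, 169.1]
eef_rot: [0.216, 0.976, 0.0, 0.0]
force: [0.4, -0.5, -0.5]
gripper_width: 52.1
finger_force: 0.0
```

```bash
python3 - <<'E'
from h import *
c=eyes.read_camera("top"); s=telemetry.get_state(); print(s["tool_pos"],s["gripper_width"],s["force"])
w=eyes.read_camera("wrist")
a=cv2.resize(c["color"][150:270,300:430],(390,360),interpolation=cv2.INTER_CUBIC)
b=cv2.resize(w["color"],(576,360))[:, 90:490]
cv2.imwrite("pics/c3.png",np.hstack([a,b]))
for r in spot_in("wrist","grip_top"): print(r)
E
```

```text
[ 451.75412247 -137.17758851  168.87893782] 51.746856509168886 [ 0.10117647 -0.1720354   0.39542178]
{'extent': [288.6, 162.7, 362.0, 334.8], 'confidence': 0.87}
```

View pics/c3.png

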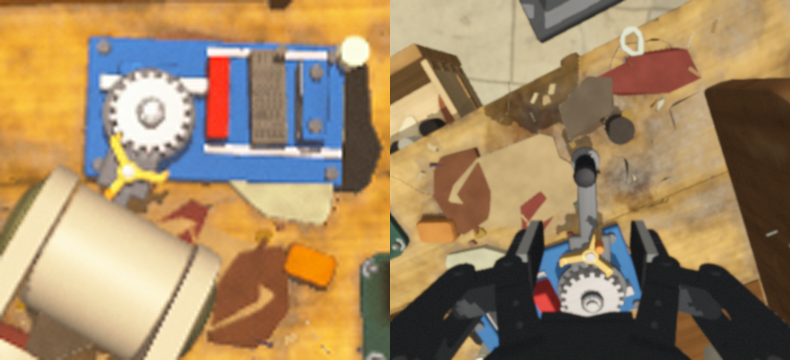

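```bash
python3 - <<'E'
from h import *
c=eyes.read_camera("wrist"); s=telemetry.get_state()
im=c["color"]; cv2.imwrite("pics/w3.png",cv2.resize(im[130:330,250:450],(600,600)))
print(s["tool_pos"],proj(c,(443,-139,97)),proj(c,(598,-199,69)), onz(c,316,193,97))
E
```

```text
[ 452.6780078  -138.30052839  168.16436049] [312.36096835 202.00313488] [324.72805805 341.46584487] [ 437.54797562 -133.28887602   97.        ]
```

View pics/w3.png

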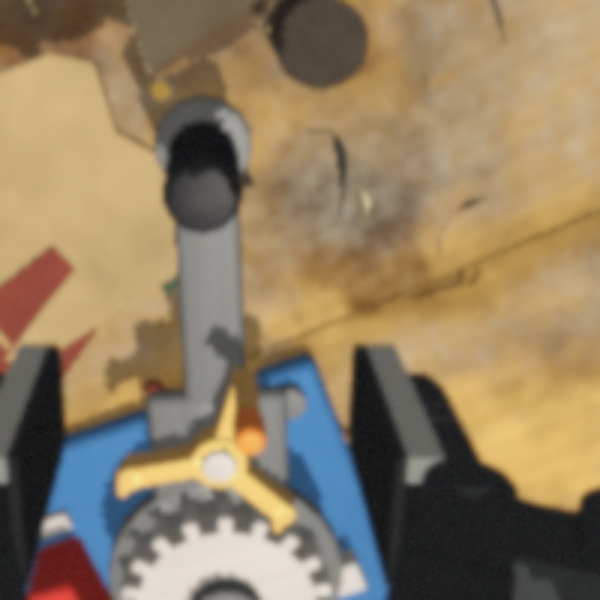

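Request:
step_arm(commands=[-0.0135,0.0035,-0.03,0,0,0,-0.0135,0.0035,-0.06,0,0,0,-0.0135,0.0035,-0.09,0,0,0,-0.0135,0.0035,-0.11,0,0,0,-0.0135,0.0035,-0.11,0,0,0])

```text
t: 5.9
tool_pos: [437.8, -133.9, 55.9]
eef_rot: [0.217, 0.976, 0.001, -0.002]
force: [-0.6, 0.6, 0.4]
gripper_width: 52.0
finger_force: 0.0
```

Request:
step_arm(commands=[0,0,0,0,0,0,0,0,0,0,0,0,0,0,0,0,0,0,0,0,0,0,0,0,0,0,0,0,0,0], jaw=255, force=30)

```text
t: 6.4
tool_pos: [439.5, -134.6, 59.4]
eef_rot: [0.217, 0.976, -0.001, 0.001]
force: [-0.8, -1.1, 5.9]
gripper_width: 20.9
finger_force: 29.8
```

```bash
cat > arc.py <<'E'
import numpy as np
def arc(a0,a1,n,r=171):
    o=[]
    for a in np.linspace(a0,a1,n+1)[1:]:
        o+=[round(-r*(np.cos(a)-np.cos(a0))/1000,4),round(r*(np.sin(a)-np.sin(a0))/1000,4),0,0,0,round(np.degrees(a0-a),1)]
    return o
E
python3 -c "
from arc import *
print(arc(.385,-.40,10))
print(arc(-.40,.0,10))
from rig import telemetry; print(telemetry.get_state()['joints'])"
```

```text
[np.float64(-0.0045), np.float64(-0.0126), 0, 0, 0, np.float64(4.5), np.float64(-0.0081), np.float64(-0.0256), 0, 0, 0, np.float64(9.0), np.float64(-0.0106), np.float64(-0.0388), 0, 0, 0, np.float64(13.5), np.float64(-0.0121), np.float64(-0.0521), 0, 0, 0, np.float64(18.0), np.float64(-0.0125), np.float64(-0.0655), 0, 0, 0, np.float64(22.5), np.float64(-0.0119), np.float64(-0.0789), 0, 0, 0, np.float64(27.0), np.float64(-0.0102), np.float64(-0.0922), 0, 0, 0, np.float64(31.5), np.float64(-0.0075), np.float64(-0.1054), 0, 0, 0, np.float64(36.0), np.float64(-0.0038), np.float64(-0.1183), 0, 0, 0, np.float64(40.5), np.float64(0.001), np.float64(-0.1308), 0, 0, 0, np.float64(45.0)]
[np.float64(-0.0025), np.float64(0.0064), 0, 0, 0, np.float64(-2.3), np.float64(-0.0048), np.float64(0.0128), 0, 0, 0, np.float64(-4.6), np.float64(-0.0068), np.float64(0.0193), 0, 0, 0, np.float64(-6.9), np.float64(-0.0086), np.float64(0.0259), 0, 0, 0, np.float64(-9.2), np.float64(-0.0101), np.float64(0.0326), 0, 0, 0, np.float64(-11.5), np.float64(-0.0113), np.float64(0.0393), 0, 0, 0, np.float64(-13.8), np.float64(-0.0123), np.float64(0.0461), 0, 0, 0, np.float64(-16.0), np.float64(-0.013), np.float64(0.0529), 0, 0, 0, np.float64(-18.3), np.float64(-0.0134), np.float64(0.0598), 0, 0, 0, np.float64(-20.6), np.float64(-0.0135), np.float64(0.0666), 0, 0, 0, np.float64(-22.9)]
[-5.52931091e-01  3.99068278e-01  1.89039390e+00 -1.61134134e-04
  8.49380629e-01 -1.68687316e+00]
```

Request:
step_arm(commands=[-0.0045,-0.0126,0,0,0,3,-0.008,-0.0256,0,0,0,6,-0.0106,-0.0388,0,0,0,9,-0.012,-0.052,0,0,0,12,-0.0125,-0.0655,0,0,0,15,-0.012,-0.079,0,0,0,18,-0.01,-0.092,0,0,0,21,-0.0075,-0.1055,0,0,0,24,-0.004,-0.118,0,0,0,27,0.001,-0.131,0,0,0,30])

```text
t: 7.4
tool_pos: [439.6, -265.1, 59.1]
eef_rot: [-0.045, 0.999, 0.0, -0.0]
force: [-5.2, 2.8, 9.1]
gripper_width: 21.0
finger_force: 29.3
```

Request:
step_arm(commands=[0,0,0,0,0,0,0,0,0,0,0,0])

```text
t: 7.6
tool_pos: [439.8, -265.6, 59.1]
eef_rot: [-0.043, 0.999, -0.001, 0.0]
force: [-4.2, -1.1, 7.4]
gripper_width: 21.2
finger_force: 30.2
```

Request:
step_arm(commands=[-0.0025,0.0064,0,0,0,-2,-0.0048,0.0128,0,0,0,-4,-0.0068,0.0193,0,0,0,-6,-0.0086,0.026,0,0,0,-8,-0.01,0.0326,0,0,0,-10,-0.0113,0.0393,0,0,0,-12,-0.0123,0.046,0,0,0,-14,-0.013,0.053,0,0,0,-16,-0.0134,0.06,0,0,0,-18,-0.0135,0.0666,0,0,0,-20])

```text
t: 8.6
tool_pos: [426.0, -200.0, 59.1]
eef_rot: [0.132, 0.991, -0.002, 0.0]
force: [-5.2, -12.3, 3.3]
gripper_width: 20.7
finger_force: 30.3
```

```bash
python3 -c "
from arc import *
print(*arc(0,.40,10))
print(*arc(.4,-.40,10))"
```

```text
0.0001 0.0068 0 0 0 -2.3 0.0005 0.0137 0 0 0 -4.6 0.0012 0.0205 0 0 0 -6.9 0.0022 0.0272 0 0 0 -9.2 0.0034 0.034 0 0 0 -11.5 0.0049 0.0406 0 0 0 -13.8 0.0067 0.0473 0 0 0 -16.0 0.0087 0.0538 0 0 0 -18.3 0.011 0.0602 0 0 0 -20.6 0.0135 0.0666 0 0 0 -22.9
-0.0048 -0.0128 0 0 0 4.6 -0.0086 -0.0259 0 0 0 9.2 -0.0113 -0.0393 0 0 0 13.8 -0.013 -0.0529 0 0 0 18.3 -0.0135 -0.0666 0 0 0 22.9 -0.013 -0.0803 0 0 0 27.5 -0.0113 -0.0938 0 0 0 32.1 -0.0086 -0.1072 0 0 0 36.7 -0.0048 -0.1204 0 0 0 41.3 -0.0 -0.1332 0 0 0 45.8
```

Request:
step_arm(commands=[0,0.0068,0,0,0,-2,0.0005,0.0137,0,0,0,-4,0.0012,0.0205,0,0,0,-6,0.0022,0.0272,0,0,0,-8,0.0034,0.034,0,0,0,-10])

```text
t: 9.1
tool_pos: [428.9, -165.6, 59.0]
eef_rot: [0.218, 0.976, -0.001, -0.0]
force: [-10.0, -9.6, 6.3]
gripper_width: 20.6
finger_force: 31.0
```

Request:
step_arm(commands=[0.0015,0.0066,0,0,0,-2,0.0033,0.0133,0,0,0,-4,0.0053,0.0198,0,0,0,-6,0.0076,0.0262,0,0,0,-8,0.01,0.0326,0,0,0,-10])

```text
t: 9.6
tool_pos: [438.5, -132.5, 59.0]
eef_rot: [0.302, 0.953, -0.001, -0.001]
force: [-11.1, -9.1, 10.2]
gripper_width: 20.8
finger_force: 31.9
```

```bash
python3 - <<'E'
from h import *
c=eyes.read_camera("top"); s=telemetry.get_state(); print(s["tool_pos"],s["force"])
cv2.imwrite("pics/t4.png",cv2.resize(c["color"][150:270,300:430],(650,600),interpolation=cv2.INTER_CUBIC))
for q in("moving_jaw","work_block","stop_jaw"): print(q,spot_in("top",q)[:2])
E
```

```text
[ 438.87865944 -131.71167754   58.98203592] [-11.26907313  -4.91000818  11.8984053 ]
moving_jaw [{'extent': [362.4, 167.9, 382.5, 196.4], 'confidence': 0.7}]
work_block [{'extent': [386.1, 163.5, 395.9, 198.3], 'confidence': 0.96}, {'extent': [210.1, 152.3, 244.7, 169.4], 'confidence': 0.56}]
stop_jaw [{'extent': [394.9, 166.8, 412.4, 197.7], 'confidence': 0.71}]
```

View pics/t4.png

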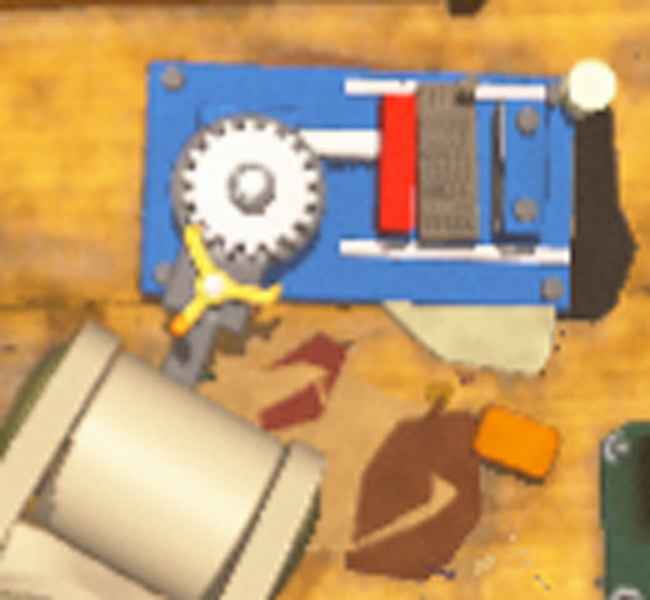

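Request:
step_arm(commands=[-0.005,-0.0128,0.001,0,0,4,-0.009,-0.0259,0.001,0,0,8,-0.012,-0.0393,0.001,0,0,12,-0.014,-0.053,0.001,0,0,16,-0.0145,-0.0666,0.001,0,0,20,-0.014,-0.0803,0.001,0,0,24,-0.0125,-0.0938,0.001,0,0,28,-0.01,-0.107,0.001,0,0,32,-0.006,-0.12,0.001,0,0,36,-0.001,-0.133,0.001,0,0,40])

```text
t: 10.8
tool_pos: [437.9, -264.2, 59.0]
eef_rot: [-0.045, 0.999, 0.001, -0.001]
force: [-1.9, 4.1, 0.4]
gripper_width: 20.7
finger_force: 30.9
```

Request:
step_arm(commands=[-0.0025,0.0064,0,0,0,-2,-0.0048,0.0128,0,0,0,-4,-0.0068,0.0193,0,0,0,-6])

```text
t: 11.1
tool_pos: [431.6, -246.3, 59.1]
eef_rot: [0.01, 1.0, -0.001, 0.0]
force: [1.4, -8.6, -7.9]
gripper_width: 20.6
finger_force: 30.6
```

Request:
step_arm(commands=[-0.0018,0.0067,0,0,0,-2,-0.0018,0.0067,0,0,0,-2])

```text
t: 11.3
tool_pos: [429.7, -238.8, 59.1]
eef_rot: [0.027, 1.0, -0.0, -0.0]
force: [-1.0, -5.1, -5.6]
gripper_width: 20.8
finger_force: 30.7
```

Request:
step_arm(commands=[-0.001,0.005,0,0,0,-1.5,-0.0019,0.01,0,0,0,-3,-0.0027,0.015,0,0,0,-4.5])

```text
t: 11.6
tool_pos: [427.0, -224.9, 59.1]
eef_rot: [0.067, 0.998, -0.001, -0.0]
force: [-1.5, -11.3, -7.8]
gripper_width: 20.8
finger_force: 30.7
```

Request:
step_arm(commands=[-0.0005,0.004,0,0,0,-1,-0.0009,0.008,0,0,0,-2])

```text
t: 11.8
tool_pos: [425.9, -217.0, 59.1]
eef_rot: [0.084, 0.996, -0.001, -0.0]
force: [-3.1, -13.2, -6.6]
gripper_width: 20.5
finger_force: 30.9
```

Request:
step_arm(commands=[-0.0002,0.003,0,0,0,-1,-0.0004,0.006,0,0,0,-2])

```text
t: 12.0
tool_pos: [425.4, -211.1, 59.1]
eef_rot: [0.102, 0.995, -0.001, -0.0]
force: [-4.8, -12.0, -6.9]
gripper_width: 20.6
finger_force: 30.9
```

```bash
python3 - <<'E'
from h import *
c=eyes.read_camera("top"); s=telemetry.get_state(); print(s["tool_pos"],s["force"])
cv2.imwrite("pics/t5.png",cv2.resize(c["color"][160:205,360:420],(800,600),interpolation=cv2.INTER_CUBIC))
for q in("moving_jaw","work_block","stop_jaw"): print(q,spot_in("top",q)[:1])
E
```

```text
[ 425.38336658 -210.68844153   59.11584755] [ -4.04887254 -10.6915515   -6.21270448]
moving_jaw [{'extent': [363.2, 167.3, 384.8, 198.7], 'confidence': 0.59}]
work_block [{'extent': [386.8, 163.4, 396.1, 195.3], 'confidence': 0.94}]
stop_jaw [{'extent': [394.8, 169.2, 409.8, 197.8], 'confidence': 0.71}]
```

View pics/t5.png

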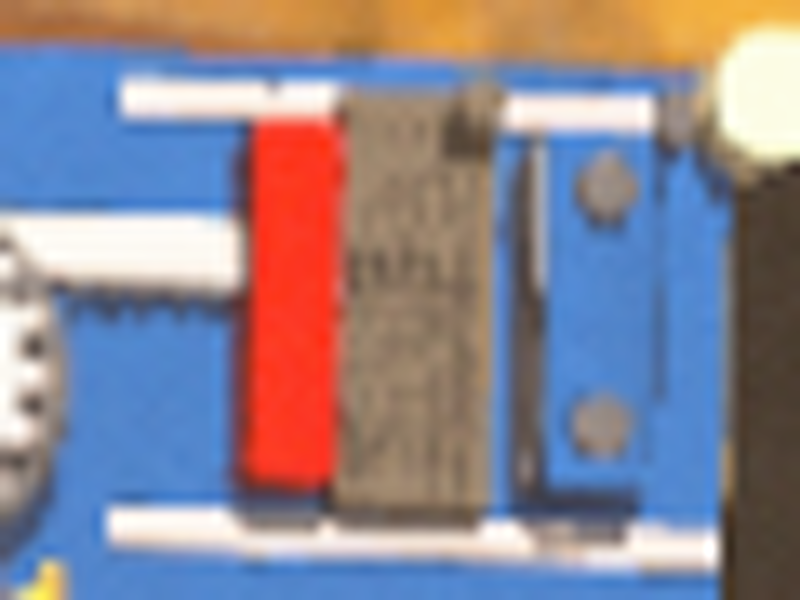

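Block touches the red jaw; about 28 crop px (~5 mm) remain to the stop's face at x≈520. I'll continue in smaller steps.

Request:
step_arm(commands=[0,0.004,0,0,0,-1.3,0,0.008,0,0,0,-2.6,0,0.012,0,0,0,-3.9])

```text
t: 12.5
tool_pos: [425.0, -199.0, 59.1]
eef_rot: [0.135, 0.991, -0.001, -0.001]
force: [-8.0, -12.3, -4.9]
gripper_width: 20.8
finger_force: 31.2
```

Request:
step_arm(commands=[0,0.003,0,0,0,-1,0.0001,0.006,0,0,0,-2])

```text
t: 12.7
tool_pos: [425.0, -192.9, 59.1]
eef_rot: [0.153, 0.988, -0.001, -0.001]
force: [-8.6, -12.6, -4.6]
gripper_width: 20.6
finger_force: 31.2
```

Request:
step_arm(commands=[0.0001,0.002,0,0,0,-0.7,0.0003,0.004,0,0,0,-1.4])

```text
t: 12.9
tool_pos: [425.2, -188.9, 59.1]
eef_rot: [0.164, 0.986, -0.001, -0.001]
force: [-9.2, -12.6, -3.0]
gripper_width: 20.8
finger_force: 31.3
```

Request:
step_arm(commands=[0.0001,0.002,0,0,0,-0.7,0.0003,0.004,0,0,0,-1.4])

```text
t: 13.1
tool_pos: [425.5, -184.8, 59.1]
eef_rot: [0.176, 0.984, -0.001, -0.001]
force: [-9.1, -12.0, -2.7]
gripper_width: 21.0
finger_force: 31.3
```

Request:
step_arm(commands=[0.0002,0.002,0,0,0,-0.7,0.0004,0.004,0,0,0,-1.4])

```text
t: 13.3
tool_pos: [425.9, -180.7, 59.1]
eef_rot: [0.188, 0.982, -0.001, -0.001]
force: [-9.1, -11.4, -2.5]
gripper_width: 21.0
finger_force: 31.3
```

Request:
step_arm(commands=[0.0002,0.002,0,0,0,-0.7,0.0005,0.004,0,0,0,-1.4])

```text
t: 13.5
tool_pos: [426.3, -176.7, 59.1]
eef_rot: [0.2, 0.98, -0.001, -0.001]
force: [-8.7, -10.5, -2.5]
gripper_width: 20.5
finger_force: 31.4
```

Request:
step_arm(commands=[0.0003,0.002,0,0,0,-0.7,0.0006,0.004,0,0,0,-1.4])

```text
t: 13.7
tool_pos: [426.9, -172.6, 59.1]
eef_rot: [0.212, 0.977, -0.001, -0.001]
force: [-8.7, -10.0, -1.9]
gripper_width: 20.8
finger_force: 31.4
```

Request:
step_arm(commands=[0.0003,0.002,0,0,0,-0.7,0.0007,0.004,0,0,0,-1.4])

```text
t: 13.9
tool_pos: [427.4, -169.0, 59.1]
eef_rot: [0.224, 0.975, -0.001, -0.001]
force: [-10.8, -15.7, -3.3]
gripper_width: 20.6
finger_force: 31.6
```

```bash
python3 - <<'E'
from h import *
c=eyes.read_camera("top"); s=telemetry.get_state(); print(s["tool_pos"],s["force"])
im=c["color"][175:192,360:420].astype(int).mean(0); 
for i,p in enumerate(im): print(360+i,p.astype(int),end=" ")
E
```

```text
[ 427.46831474 -168.78679966   59.05655352] [-10.21056674 -12.45191368  -2.78168259]
360 [207 212 217] 361 [196 201 208] 362 [180 184 192] 363 [168 171 179] 364 [165 159 158] 365 [187 157 140] 366 [197 158 131] 367 [194 156 130] 368 [195 157 132] 369 [199 159 131] 370 [197 159 132] 371 [200 160 132] 372 [197 159 132] 373 [201 162 134] 374 [202 162 133] 375 [200 162 135] 376 [203 163 134] 377 [201 161 133] 378 [200 161 136] 379 [161 139 142] 380 [ 83  84 124] 381 [ 36  53 235] 382 [ 31  54 252] 383 [ 29  54 252] 384 [ 31  54 252] 385 [ 31  53 251] 386 [ 32  53 251] 387 [ 77  90 230] 388 [105 128 173] 389 [104 127 149] 390 [ 98 120 142] 391 [103 126 150] 392 [ 86 105 124] 393 [101 123 146] 394 [ 91 111 132] 395 [ 98 120 143] 396 [100 122 144] 397 [102 126 148] 398 [108 132 155] 399 [ 81  95 112] 400 [127 119 120] 401 [195 130  84] 402 [205 134  81] 403 [194 132  88] 404 [184 129  92] 405 [181 130  95] 406 [182 128  90] 407 [193 129  84] 408 [193 127  78] 409 [173 114  75] 410 [207 135  81] 411 [207 135  81] 412 [207 135  81] 413 [206 135  82] 414 [139 119 105] 415 [51 63 77] 416 [50 63 77] 417 [49 61 75] 418 [48 60 75] 419 [50 62 76]
```

Request:
step_arm(commands=[0.0001,0.0005,0,0,0,-0.2,0.0002,0.001,0,0,0,-0.3])

```text
t: 14.15
tool_pos: [427.6, -168.2, 59.1]
eef_rot: [0.226, 0.974, -0.001, -0.001]
force: [-11.3, -14.7, -3.0]
gripper_width: 20.7
finger_force: 31.7
```

Firm contact: tangential force about 16.5 N, up from about 11 N running free, with the block against the stop. That is in the snug range, so I'll release and rise.

Request:
step_arm(commands=[0,0,0,0,0,0,0,0,0,0,0,0,0,0,0,0,0,0,0,0,0,0,0,0], jaw=100)

```text
t: 14.55
tool_pos: [429.2, -166.6, 59.4]
eef_rot: [0.226, 0.974, 0.0, 0.0]
force: [-0.4, 0.0, -0.7]
gripper_width: 51.9
finger_force: 0.0
```

Request:
step_arm(commands=[0,0,0.03,0,0,0,0,0,0.06,0,0,0,0,0,0.1,0,0,0,-0.06,0.03,0.15,0,0,0,-0.1,0.06,0.2,0,0,0,-0.1,0.06,0.2,0,0,0,-0.1,0.06,0.2,0,0,0])

```text
t: 15.25
tool_pos: [328.1, -105.8, 263.0]
eef_rot: [0.226, 0.974, -0.002, 0.003]
force: [-0.7, -0.3, -0.3]
gripper_width: 52.2
finger_force: 0.0
```

```bash
python3 - <<'E'
from h import *
c=eyes.read_camera("top"); s=telemetry.get_state(); print(s["tool_pos"],s["force"])
cv2.imwrite("pics/t6.png",cv2.resize(c["color"][150:270,300:430],(650,600),interpolation=cv2.INTER_CUBIC))
im=c["color"][175:192].astype(int).mean(0); print([(i,im[i].astype(int).tolist()) for i in(379,380,381,387,388,398,399,400,401)])
E
```

```text
[ 328.76656952 -106.33098597  261.4586666 ] [ 1.25570414 -0.15334481  0.46034694]
[(379, [161, 139, 142]), (380, [84, 85, 124]), (381, [36, 52, 235]), (387, [77, 90, 231]), (388, [106, 128, 174]), (398, [109, 133, 157]), (399, [80, 95, 112]), (400, [129, 120, 121]), (401, [196, 131, 85])]
```

View pics/t6.png

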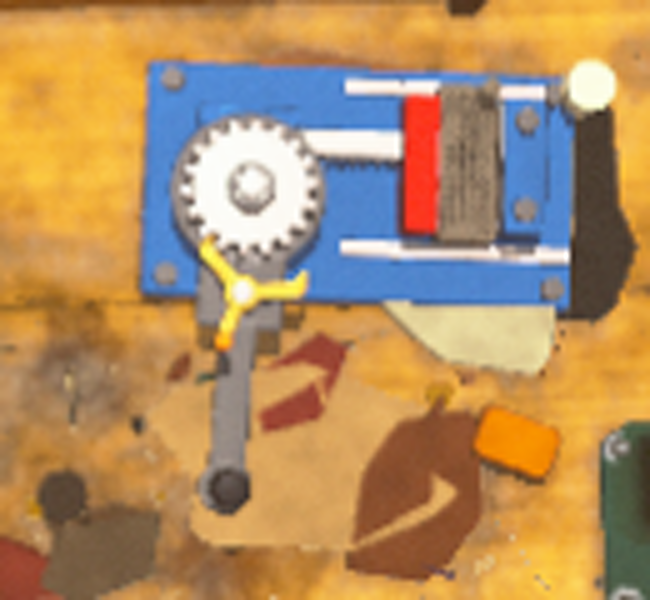

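The jaw, block and pawl post (222,345, left of the arm) stayed put after release. The clamp force is a little uncertain because of the radial preload, so I'll regrip cleanly, aligned with the swing, and feel it again.

Request:
step_arm(commands=[0.04,-0.03,-0.05,0,0,8,0.07,-0.045,-0.08,0,0,15,0.1,-0.061,-0.1,0,0,15,0.1,-0.061,-0.14,0,0,15,0.1,-0.061,-0.17,0,0,15,0.1,-0.061,-0.2,0,0,15,0.1,-0.061,-0.2,0,0,15])

```text
t: 16.0
tool_pos: [427.3, -166.5, 55.1]
eef_rot: [0.097, 0.995, 0.002, -0.004]
force: [0.2, 0.2, 0.3]
gripper_width: 51.7
finger_force: 0.0
```

Request:
step_arm(commands=[0,0,0,0,0,0,0,0,0,0,0,0,0,0,0,0,0,0,0,0,0,0,0,0], jaw=255, force=20)

```text
t: 16.4
tool_pos: [428.5, -169.6, 60.4]
eef_rot: [0.097, 0.995, -0.002, -0.001]
force: [-10.6, -13.1, -2.9]
gripper_width: 21.3
finger_force: 20.5
```

Request:
step_arm(commands=[0.0001,0.0005,0,0,0,0,0.0002,0.001,0,0,0,0])

```text
t: 16.6
tool_pos: [428.5, -168.9, 60.4]
eef_rot: [0.097, 0.995, -0.002, -0.001]
force: [-12.1, -15.4, -4.1]
gripper_width: 21.2
finger_force: 20.8
```

Request:
step_arm(commands=[0.0001,0.0005,0,0,0,0,0.0002,0.001,0,0,0,0])

```text
t: 16.8
tool_pos: [428.7, -168.1, 60.4]
eef_rot: [0.097, 0.995, -0.002, -0.001]
force: [-13.5, -17.4, -3.0]
gripper_width: 21.2
finger_force: 20.9
```

Resistance keeps building with no more wheel travel, so it is snug. I'm stopping here and releasing.

Request:
step_arm(commands=[0,-0.001,0,0,0,0,0,-0.001,0,0,0,0,0,-0.001,0,0,0,0,0,-0.001,0,0,0,0], jaw=100)

```text
t: 17.2
tool_pos: [430.0, -166.9, 59.9]
eef_rot: [0.097, 0.995, -0.0, 0.001]
force: [0.1, 0.9, -0.7]
gripper_width: 51.9
finger_force: 0.0
```

Request:
step_arm(commands=[0,0,0.03,0,0,0,0,0,0.06,0,0,0,0,0,0.1,0,0,0,-0.06,0.03,0.15,0,0,0,-0.1,0.06,0.2,0,0,0,-0.1,0.06,0.2,0,0,0,-0.1,0.06,0.2,0,0,0,-0.1,0.06,0.2,0,0,0])

```text
t: 18.0
tool_pos: [329.7, -106.8, 260.1]
eef_rot: [0.097, 0.995, -0.001, 0.001]
force: [0.0, -2.0, -0.9]
gripper_width: 52.2
finger_force: 0.0
```

```bash
python3 - <<'E'
from h import *
c=eyes.read_camera("top"); s=telemetry.get_state(); print(s["tool_pos"],s["force"])
im=c["color"][175:192].astype(int).mean(0); print([(i,im[i].astype(int).tolist()) for i in(379,380,381,387,388,398,399,400,401)])
P=c["color"][212:222,338:352]; print("orange px",[(338+x,212+y) for y,x in np.argwhere((P[:,:,2]>200)&(P[:,:,0]<90)&(P[:,:,1]<170))])
print(ticket.job_done())
E
```

```text
[ 329.79156156 -106.96015472  259.11004697] [-0.20354898  0.53326939 -0.39610058]
[(379, [162, 140, 142]), (380, [83, 85, 125]), (381, [37, 53, 235]), (387, [75, 88, 232]), (388, [105, 128, 174]), (398, [108, 132, 156]), (399, [81, 95, 112]), (400, [129, 120, 121]), (401, [197, 131, 86])]
orange px [(np.int64(338), np.int64(214)), (np.int64(338), np.int64(215)), (np.int64(338), np.int64(216)), (np.int64(343), np.int64(216)), (np.int64(346), np.int64(216)), (np.int64(338), np.int64(217)), (np.int64(338), np.int64(218)), (np.int64(343), np.int64(218)), (np.int64(338), np.int64(219)), (np.int64(344), np.int64(219)), (np.int64(345), np.int64(219)), (np.int64(339), np.int64(220)), (np.int64(341), np.int64(221))]
the job is handed in; nothing more can be done
None
```

I handed in the job at 18 s, with no verdict shown: the block sits against the stop, the ratchet is set to tighten and the arm is clear, but clamp force is judged by feel. The last check read about 19.5 N at the grip by my estimate, past the 19 N overtight mark, though the jaw did not visibly move during it.

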